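Unlock the loop scraper and hold it ready over the plaster cast

ROBOT

A 6-joint arm with a two-finger parallel gripper is mounted at the origin on the work surface. World frame = base frame: x ahead of the robot, y to its left, z up, the work surface at z = 0. Lengths are in m, angles in degrees, forces in N, time in s.
With the tool pointing down it reaches from about 0.35 to 0.875 m from the base axis. Payload 15.5 kg.
Tool frame: the origin (TCP) lies on the centre line of the jaws, within the pads' length; the fingertips stand 17 mm ahead of it and the grasp point (between the pads) lies 2 mm behind it; z points along the fingers, y is the direction in which the jaws open and shut (so a half turn about z gives the same grasp; the last joint's range is limited). The gripper opens to 85 mm and grips with 20 to 120 N. Pads are 22 mm wide; open, the fingers measure 114 mm over their backs; the gripper's body (76 mm by 85 mm) begins 54 mm behind the grasp point. The pads swing forward as they close: fully open they stand 13 mm farther back than shut.
Start: joints at [69.7, 28.281, 77.091, -0, 74.628, -5.472], TCP at [0.16, 0.604, 0.226] pointing down, gripper open.
Joint ranges: [-166.48, 166.48], [-47.26, 123.95], [12.59, 153.08], [-70.14, 250.14], [6.76, 159.57], [-176.63, 176.63]. Speed limits (degrees/s): [108.29, 108.29, 147.25, 172.46, 172.46, 172.46].

INTERFACE

Orientations are given as [roll, pitch, yaw] about the fixed x, y, z axes, in that order (R = Rz(yaw) Ry(pitch) Rx(roll)).
In Python, from station import * gives the robot as it stands. The module is installed in compiled form; this text tells all that it offers.
- The arm moves only by the shell command python3 -m handwheel 'ROWS'. ROWS is JSON, a list of rows, each a list of 7 numbers: the shift along the tool's x, y, z scaled (see below), then the turn, a rotation vector about the tool's x, y, z scaled (see below), then the opening, from -1 (shut) to 1 (fully open). In form: [[x, y, z, rx, ry, rz, hand], ...]. A call has 1 to 10 rows; each row is the pose to reach, as a shift and turn from the pose commanded when the call began, along the tool's axes at that moment; what a row does not reach only later rows make up. The controller multiplies each number of a shift by 80 cm and each number of a turn by 0.5 rad. A row lasts 1/10 s, in which the tool goes at most 50 mm and 8.59 degrees, less where a joint would pass 70% of its speed; a pose out of reach is approached as far as the arm can. A call with a number of a shift or a turn outside -1 to 1 is refused whole. A call with a gripper value outside its range is refused whole. The fingers move at their own pace and stop on an object; the grip force is fixed at half the most. Time passes only in rows, so rows that repeat a pose let the fingers close. It gives the time, the measured TCP pose, the force and the opening at its end, in the units of the state.
- state(): the state, without advancing time (a new reading comes with each control period).
- snapshot(name): name is "scene" or "top" or "wrist"; returns a dict with "image" (400x640x3 uint8, red, green, blue), "fx", "fy", "cx", "cy" (pixels), "xyz" and "orientation" of the camera in the world. Camera axes: x right, y up, looking along -z (the intrinsics and any distortion apply to the point x, -y, -z); pixel columns grow to the right and rows downward; lengths in m; the calibration is good to about 2 mm. A picture is of the moment at which its call begins. There is no depth.
- job_done(): hands the job in, once; it reports no verdict.
The state is a dict: "t": time; "qpos": joint angles; "qd": joint speeds; "joint_torque": joint torques, N m; "position": TCP position; "tcp_rot": TCP orientation; "wrist_force": force on the tool from outside, world axes, zero at the start; "ft_torque": the same for the moment, N m; "finger_gap": finger opening in m.
Only numpy, scipy, OpenCV 4.12 (cv2) and the standard library are available. Lean on these libraries where they do the work, as an engineer would, in place of code of your own. Each camera call takes 0.05 s, during which the arm holds its last target.

TASK

Pull the knob of the tool stand's forked bolt fully out and leave it out, which frees the loop scraper locked in the stand. Draw the scraper out by its wooden handle and carry it to the plaster cast. Finish holding it motionless in the gripper, ready to work: loop end down, slanted at about 45 degrees like a pencil, the loop's tip about 5 cm straight above the highest point of the cast; never touch the cast and leave the jar, spatula and plaster block where they are.

Things in the scene. Friction and masses are not known exactly. Their poses are not given: they have to be found in the camera images.
- handle (a point): Loop scraper, 174 mm long, 0.1 to 0.21 kg, upright in the stand. This point: middle of its round wooden handle (26 mm thick, 44 mm either way along the axis, the top 10 mm tapering to 20 mm). z runs along the tool, out of the handle end. Below the handle is a steel collar, 44 mm across, 8 mm thick, its underside 52 mm below this point, resting on the stand's top.
- loop_tip (a point): The lower end of the scraper's flat steel loop (24 mm wide), on the tool's axis, 130 mm below the middle of the handle; axes as for the handle. A 26 mm ferrule under the collar sits 10 mm deep in the stand's hole; the tool must rise at least 80 mm for the loop to leave the hole.
- stand: Wooden tool stand fixed to the bench: base 110 x 130 mm, top plate 96 x 116 mm, its upper face 100 mm above the bench, with a 31 mm hole. Origin on the bench under the hole's centre; the bolt pulls out along the stand's +y axis. Two steel rails 16 mm high stand on the plate, 30 mm either side of the hole in x.
- knob (a point): Centre of the black round pull knob (26 mm thick, 32 mm long, lying along the stand's y axis, 113 mm above the bench, out beyond the edge of the stand with free space below it). When the bolt is home it is 115 mm from the hole's centre along the stand's +y.
- bolt (a joint): Forked steel bolt, metres: 0 is home (its prongs lie over the scraper's collar and lock it), 0.05 is fully out at its stop. It slides stiffly (about 3 N) and stays where it is left.
- cast: White plaster cast, a large mound with a lower curling ridge beside it, on a round plywood board (200 mm across, 18 mm thick), fixed to the bench. The origin is under the centre of the board.
- crown (a point): The highest point of the cast, the top of its largest mound (112 mm across), 90 mm above the bench.
- jar: Grey closed jar, 64 mm across, 85 mm high, a bystander; origin under its centre.
- spatula: Spatula 200 mm long lying on the bench, a bystander; origin at its underside.
- plaster_block: Plaster block 70 x 50 x 30 mm, a bystander; origin under its centre.
Things that resemble listed ones, but are neither listed nor needed, are in the scene too. Leave any green or red look-alike of the part that bears handle alone.

How it is judged (in metres and radians):
On the way, in this order (a step that is already met when the one before it is completed fails the run):
1. the bolt is pulled out (40 mm or more of its 50) with the scraper still in its hole (value of joint bolt above 0.04 m and z of loop_tip in the frame of stand below 0.08 m), for 0.1 s.
2. the scraper is drawn clear of the stand: its loop tip is above the top plate, held by the fingers (z of loop_tip in the frame of stand above 0.105 m and contact force between the fingers and scraper above 1 N), for 0.1 s.
At the end, for the whole second after the job is handed in: Scraper held still in the fingers (under 30 mm/s), 30 to 60 degrees from vertical, loop down; loop tip within 40 mm sideways of the cast's highest point and 20 to 90 mm above it; touching neither cast nor stand; bolt out by 35 mm or more (value of joint bolt above 0.035 m and angle between handle's own z axis and vertical between 0.52 and 1.05 rad and horizontal distance between loop_tip and crown below 0.04 m and z of loop_tip in the frame of crown between 0.02 and 0.09 m and contact force between the fingers and scraper above 1 N and contact force between scraper and stand below 0.1 N and contact force between scraper and cast below 0.1 N and linear speed of scraper below 0.03 m/s); the arm keeps its last pose, push and grip.
It fails at once if the cast is touched by anything (over 2 N) (contact force between cast and anything else above 2 N).
It fails at once if a bystander (jar, spatula, plaster block) is moved more than 25 mm (distance of any of jar, spatula, plaster_block from where it was at the start of the episode above 0.025 m).
It also fails if it takes over 51 s, if anything falls off the work surface, if the arm or the gripper's body presses on something with over 40 N, if the wrist force passes 120 N, or if a joint passes its speed limit or range.

## Working session

There is one attempt and no reset: what is moved stays moved. The work goes in short steps, Python scripts to look and compute and a shell command to move; the robot and the scene stay as the last step left them, time stands still between calls to the robot, and variables do not carry over. Pictures are saved under pics/ and viewed, and the job is handed in when it is done.

```bash
mkdir -p pics; python3 - <<'E'
from station import *
import cv2
for n in ["scene","top","wrist"]:
    s=snapshot(n)
    cv2.imwrite(f"pics/{n}0.png",s["image"][:,:,::-1])
    print(n,s["fx"],s["fy"],s["cx"],s["cy"],s["xyz"],s["orientation"],[k for k in s if k!='image'])
print(state())
E
```

```text
scene 467.92282820051673 467.92282820051673 325.01785438836833 206.31500585941512 [ 1.02129621 -0.80581691  0.7371131 ] [55.44336506 -0.56496809 31.52669218] ['fx', 'fy', 'cx', 'cy', 'xyz', 'orientation']
top 384.0394419066892 384.0394419066892 317.04520757539353 193.14236315411512 [ 0.45845504 -0.05476736  0.99462967] [  8.61143359   1.82284189 -90.01818001] ['fx', 'fy', 'cx', 'cy', 'xyz', 'orientation']
wrist 306.9598892077085 306.9598892077085 319.4010886958311 195.2099234010846 [0.08811236 0.62377282 0.37332931] [-16.97021954   0.12863551  75.23967229] ['fx', 'fy', 'cx', 'cy', 'xyz', 'orientation']
{'t': 0.15, 'qpos': array([ 6.96985978e+01,  2.83065107e+01,  7.71169093e+01,  2.07832716e-03,
        7.46276074e+01, -5.47167377e+00]), 'qd': array([ 0.05970033, -0.13359908, -0.24908732,  0.12906705, -0.01014764,
       -0.0405952 ]), 'joint_torque': array([ 2.06852885e-03, -8.82536530e+01, -3.84067297e+01,  2.51390827e-05,
        6.97560841e-03,  9.12968653e-05]), 'position': array([0.15986252, 0.60394475, 0.22605158]), 'tcp_rot': array([-1.79949396e+02, -6.85999182e-03,  1.65169717e+02]), 'wrist_force': array([-0.42825783, -0.60972435,  0.10530697]), 'ft_torque': array([ 0.03283278, -0.02830396, -0.02174045]), 'finger_gap': 0.0852145645712789}
```

View pics/scene0.png

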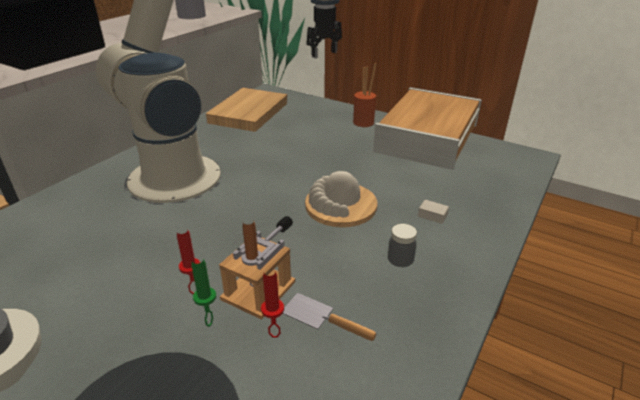

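View pics/top0.png

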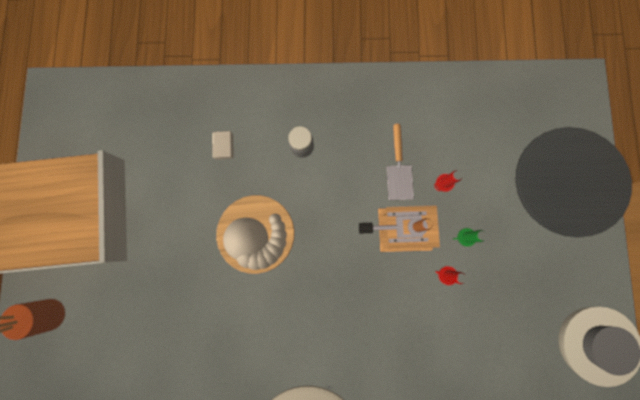

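View pics/wrist0.png

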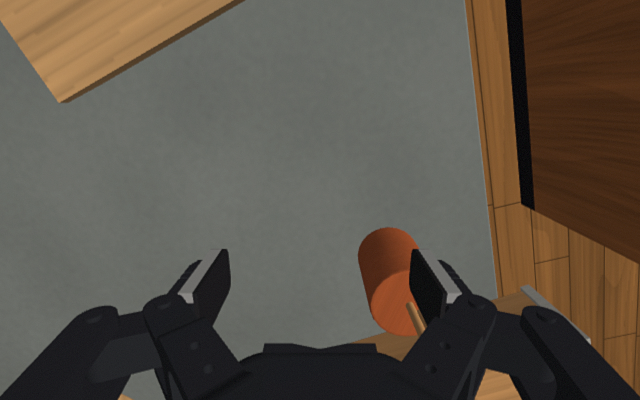

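The scene view shows the stand at about (258,265), with the knob at (285,224) and the cast at (342,195). In the top view the knob is at (366,228), the handle top near (425,224), and the cast mound near (243,238). Next I'll zoom in.

```bash
cat > h.py <<'E'
from station import *
import numpy as np, cv2
from scipy.spatial.transform import Rotation as R
def cam(n): return snapshot(n)
def ray(s,u,v):
    d=np.array([(u-s["cx"])/s["fx"],-(v-s["cy"])/s["fy"],-1.0])
    return np.array(s["xyz"]),R.from_euler('xyz',s["orientation"],degrees=True).apply(d)
def atz(s,u,v,z):
    o,d=ray(s,u,v); return o+d*(z-o[2])/d[2]
def proj(s,p):
    q=R.from_euler('xyz',s["orientation"],degrees=True).inv().apply(np.array(p)-s["xyz"])
    return s["cx"]+s["fx"]*q[0]/-q[2], s["cy"]-s["fy"]*q[1]/-q[2]
def tri(obs):
    A=np.zeros((3,3));b=np.zeros(3)
    for s,u,v in obs:
        o,d=ray(s,u,v);d=d/np.linalg.norm(d);P=np.eye(3)-np.outer(d,d);A+=P;b+=P@o
    x=np.linalg.solve(A,b); return x,[np.round(np.array(proj(s,x))-[u,v],2) for s,u,v in obs]
def crop(s,x0,y0,x1,y1,k,fn):
    c=s["image"][y0:y1,x0:x1,::-1]
    cv2.imwrite(fn,cv2.resize(c,None,fx=k,fy=k,interpolation=cv2.INTER_CUBIC))
E
python3 - <<'E'
from h import *
import pickle
d={n:cam(n) for n in("scene","top")}
pickle.dump(d,open("s0.pkl","wb"))
crop(d["scene"],200,160,400,310,4,"pics/sc1.png")
crop(d["top"],350,190,460,270,7,"pics/tc1.png")
crop(d["top"],205,185,305,280,6,"pics/tc2.png")
E
```

```text
(no output)
```

View pics/sc1.png

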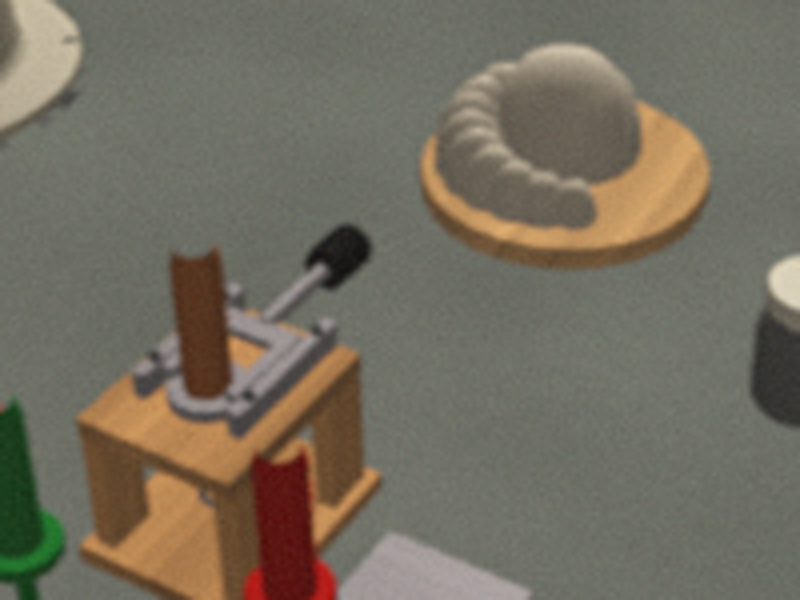

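View pics/tc1.png

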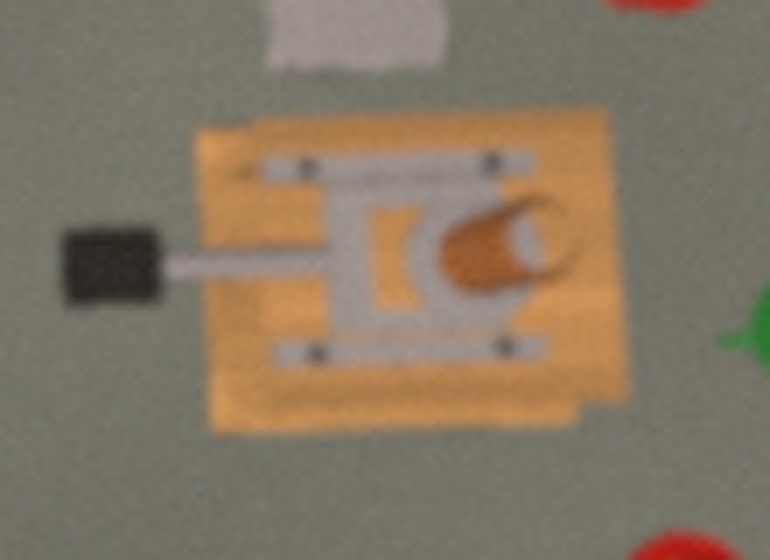

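View pics/tc2.png

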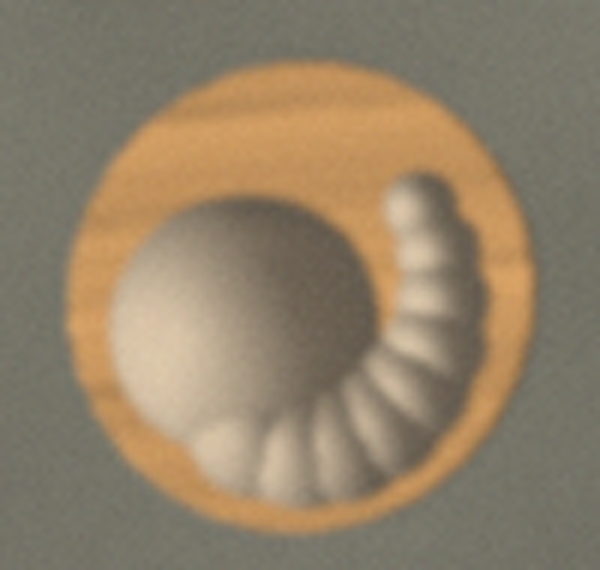

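```bash
python3 - <<'E'
from h import *
import pickle
d=pickle.load(open("s0.pkl","rb"));T=d["top"];S=d["scene"]
np.set_printoptions(precision=4,suppress=True)
kn=tri([(T,366,228.1),(S,285,224)]);print("knob",kn)
print("knob atz", atz(T,366,228.1,.113))
tc=lambda x,y:(350+x/7,190+y/7)
sc=lambda x,y:(200+x/4,160+y/4)
print("handle top", atz(T,*tc(547,235),.196))
print("handle top tri", tri([(T,*tc(547,235)),(S,*sc(196,252))]))
print("handle mid via scene", )
for p in [(307,168),(490,163),(318,353),(505,345)]: print("screw",atz(T,*tc(*p),.116))
m=lambda x,y:(205+x/6,185+y/6)
for z in(.034,.05):print("mound",atz(T,*m(245,325),z),atz(T,*m(110,325),z),atz(T,*m(378,325),z))
print("board", atz(T,*m(302,297),.018), atz(T,*m(67,297),.018),atz(T,*m(535,297),.018))
o=atz(T,*m(245,325),.034)
for c in (.034,):
  for r in [o]:
    print(proj(S,[r[0],r[1],.09]),proj(S,[r[0],r[1],.034]))
E
```

```text
knob (array([ 0.5121, -0.1376,  0.1127]), [array([-0.44, -0.57]), array([-0.73,  0.03])])
knob atz [ 0.5108 -0.1385  0.113 ]
handle top [ 0.5149 -0.2584  0.196 ]
handle top tri (array([ 0.5163, -0.2581,  0.1929]), [array([-0.53, -0.6 ]), array([-0.83, -0.02])])
handle mid via scene
screw [ 0.5426 -0.2022  0.116 ]
screw [ 0.544  -0.2614  0.116 ]
screw [ 0.4827 -0.2039  0.116 ]
screw [ 0.4852 -0.2638  0.116 ]
mound [0.4885 0.154  0.034 ] [0.4886 0.2107 0.034 ] [0.4885 0.0983 0.034 ]
mound [0.488  0.1505 0.05  ] [0.4881 0.2063 0.05  ] [0.488  0.0957 0.05  ]
board [0.5008 0.1334 0.018 ] [0.501 0.234 0.018] [0.5006 0.0344 0.018 ]
(np.float64(340.24719283859804), np.float64(173.62175720885014)) (np.float64(339.67733912356664), np.float64(190.9897250869654))
```

The knob is at about (0.511, -0.138, 0.113), 0.119 m from the handle axis at (0.5155, -0.256) against the stated 0.115 m. The stand yaw is about 2° and the crown is at about (0.488, 0.152, 0.09). All of these fit the stated sizes. Next is a planner helper that only prints the numbers for the rows.

```bash
cat > plan.py <<'E'
from h import *
np.set_printoptions(precision=4,suppress=True)
def plan(p,rpy):
    s=state(); R0=R.from_euler('xyz',s["tcp_rot"],degrees=True)
    Rt=R.from_euler('xyz',rpy,degrees=True) if not isinstance(rpy,R) else rpy
    sh=R0.inv().apply(np.array(p)-s["position"])/0.8
    rv=(R0.inv()*Rt).as_rotvec()/0.5
    print("t",round(s["t"],2),"pos",s["position"],"rpy",s["tcp_rot"],"q",s["qpos"],"gap",round(s["finger_gap"],4),"F",s["wrist_force"])
    print("shift",sh,"turn",rv)
E
python3 - <<'E'
from plan import *
plan([.5115,-.138,.26],[180,0,92])
plan([.3,.3,.35],[180,0,136.5])
E
```

```text
t 0.25 pos [0.1599 0.604  0.2262] rpy [-179.9692   -0.0028  165.1726] q [69.6993 28.2956 77.1067 -0.0002 74.6287 -5.4732] gap 0.0857 F [-0.7409  0.0137 -0.3681]
shift [-0.6622 -0.7842 -0.0418] turn [-0.001   0.0006  2.5542]
t 0.25 pos [0.1599 0.604  0.2262] rpy [-179.9692   -0.0028  165.1726] q [69.6993 28.2956 77.1067 -0.0002 74.6287 -5.4732] gap 0.0857 F [-0.7409  0.0137 -0.3681]
shift [-0.2665 -0.3227 -0.1546] turn [-0.0011  0.0002  1.0009]
```

```bash
python3 -m handwheel '[[0,0,-0.08,0,0,0,1],[0,0,-0.15,0,0,0.2,1],[-0.27,-0.32,-0.15,0,0,1,1],[-0.27,-0.32,-0.15,0,0,1,1],[-0.27,-0.32,-0.15,0,0,1,1],[-0.27,-0.32,-0.15,0,0,1,1],[-0.27,-0.32,-0.15,0,0,1,1],[-0.27,-0.32,-0.15,0,0,1,1],[-0.27,-0.32,-0.15,0,0,1,1],[-0.27,-0.32,-0.15,0,0,1,1]]'; python3 - <<'E'
from plan import *
plan([.5115,-.138,.26],[180,0,92])
E
```

```text
t: 1.25
position: [0.3045, 0.2984, 0.3469]
tcp_rot: [180.0, 0.1, 136.3]
wrist_force: [0.7, 0.4, 0.3]
finger_gap: 0.0855
t 1.25 pos [0.3045 0.2984 0.3469] rpy [179.9755   0.0566 136.3076] q [36.4208  5.2695 91.7264 -0.052  82.9702 -9.8805] gap 0.0855 F [0.678  0.364  0.3174]
shift [-0.5638 -0.2157  0.1091] turn [0.0016 0.0015 1.5466]
```

```bash
python3 -m handwheel '[[-0.56,-0.216,0.06,0,0,1,1],[-0.56,-0.216,0.06,0,0,1,1],[-0.56,-0.216,0.06,0,0,1,1],[-0.56,-0.216,0.06,0,0,1,1],[-0.56,-0.216,0.06,0,0,1,1],[-0.56,-0.216,0.06,0,0,1,1],[-0.56,-0.216,0.06,0,0,1,1],[-0.56,-0.216,0.06,0,0,1,1],[-0.56,-0.216,0.06,0,0,1,1],[-0.56,-0.216,0.06,0,0,1,1]]'; python3 - <<'E'
from plan import *
plan([.5115,-.138,.25],[180,0,92])
E
```

```text
t: 2.25
position: [0.5106, -0.1349, 0.2979]
tcp_rot: [-180.0, 0.0, 107.8]
wrist_force: [1.0, -0.1, -0.1]
finger_gap: 0.0851
t 2.25 pos [ 0.5106 -0.1349  0.2979] rpy [-179.9964    0.0085  107.8   ] q [-21.2707  16.614   84.6201  -0.009   78.7633 -39.0689] gap 0.0851 F [ 0.9699 -0.1084 -0.057 ]
shift [-0.0041 -0.0001  0.0598] turn [-0.0001  0.0003  0.5515]
```

```bash
python3 -m handwheel '[[-0.004,0,0.03,0,0,0.3,1],[-0.004,0,0.06,0,0,0.55,1],[-0.004,0,0.06,0,0,0.55,1],[-0.004,0,0.06,0,0,0.55,1],[-0.004,0,0.06,0,0,0.55,1]]'; python3 - <<'E'
from plan import *
plan([.5115,-.138,.113],[180,0,92])
s=cam("wrist");print(proj(s,[.5115,-.138,.113]),proj(s,[.5155,-.256,.196]))
cv2.imwrite("pics/w1.png",s["image"][:,:,::-1])
E
```

```text
t: 2.75
position: [0.5111, -0.135, 0.2518]
tcp_rot: [179.9, 0.0, 92.3]
wrist_force: [-0.3, 0.2, 0.5]
finger_gap: 0.0853
t 2.75 pos [ 0.5111 -0.135   0.2518] rpy [179.9053   0.0387  92.3347] q [-21.2752  18.9913  88.6859   0.0026  72.2205 -23.6107] gap 0.0853 F [-0.3069  0.1795  0.5084]
shift [-0.0036  0.0001  0.1735] turn [0.0033 0.0013 0.0117]
(np.float64(319.2250984982287), np.float64(185.62136835182417)) (np.float64(318.19640956235514), np.float64(351.2596415448646))
```

View pics/w1.png

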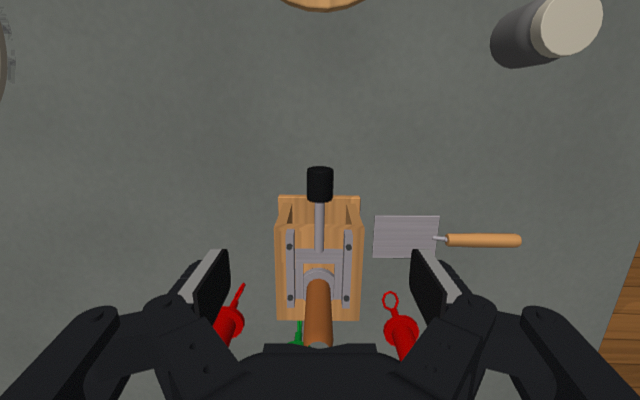

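The wrist view shows the knob centred at (320,184), predicted (319,186), so the position is confirmed. I'll descend and grip it.

```bash
python3 -m handwheel '[[-0.003,0,0.06,0,0,0,1],[-0.003,0,0.11,0,0,0,1],[-0.003,0,0.15,0,0,0,1],[-0.003,0,0.173,0,0,0,1],[-0.003,0,0.173,0,0,0,1],[-0.003,0,0.173,0,0,0,-1],[-0.003,0,0.173,0,0,0,-1],[-0.003,0,0.173,0,0,0,-1],[-0.003,0,0.173,0,0,0,-1],[-0.003,0,0.173,0,0,0,-1]]'; python3 -m handwheel '[[0,0,0,0,0,0,-1],[0,0,0,0,0,0,-1],[0,0,0,0,0,0,-1],[0,0,0,0,0,0,-1]]'; python3 - <<'E'
from plan import *
plan([.5095,-.084,.113],[180,0,92])
s=cam("scene");crop(s,200,120,400,310,4,"pics/s2.png")
E
```

```text
t: 3.8
position: [0.5114, -0.1378, 0.113]
tcp_rot: [179.9, 0.0, 92.1]
wrist_force: [0.3, 0.5, 10.4]
finger_gap: 0.0194
t: 4.2
position: [0.5114, -0.1378, 0.1131]
tcp_rot: [179.9, 0.0, 92.1]
wrist_force: [0.9, 1.8, 11.3]
finger_gap: 0.0196
t 4.2 pos [ 0.5114 -0.1378  0.1131] rpy [179.8731   0.0393  92.1184] q [-21.5556  29.0011  97.9766   0.0187  52.8903 -23.6854] gap 0.0196 F [ 0.9318  1.8482 11.2828]
shift [0.0674 0.0001 0.    ] turn [0.0044 0.0014 0.0041]
```

View pics/s2.png

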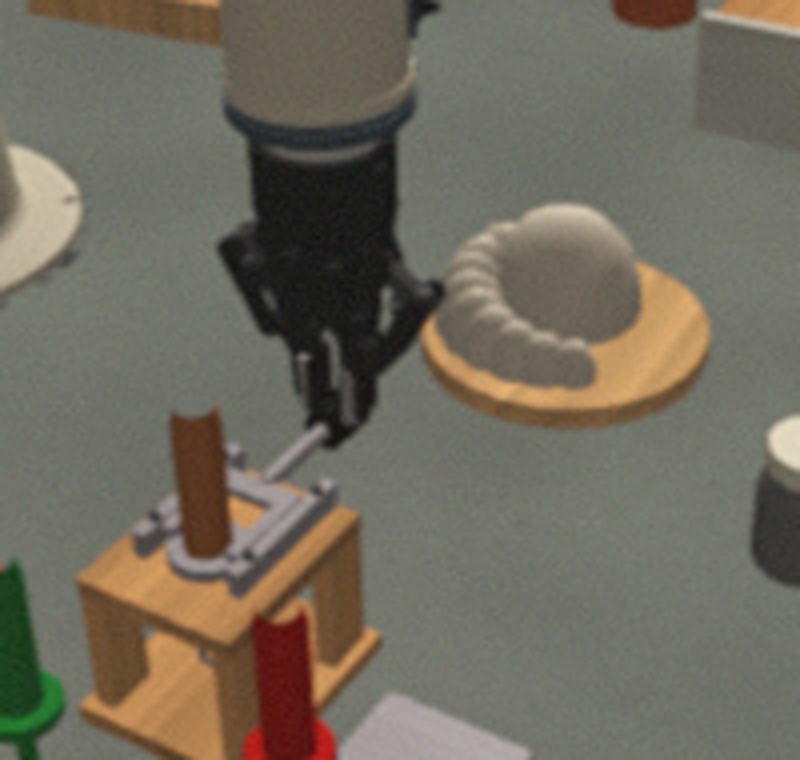

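```bash
python3 -m handwheel '[[0.012,0,0,0,0,0,-1],[0.024,0,0,0,0,0,-1],[0.036,0,0,0,0,0,-1],[0.048,0,0,0,0,0,-1],[0.058,0,0,0,0,0,-1],[0.063,0,0,0,0,0,-1],[0.063,0,0,0,0,0,-1]]'; python3 - <<'E'
from plan import *
plan([.5095,-.084,.113],[180,0,92])
s=cam("scene");crop(s,200,120,400,310,4,"pics/s3.png")
E
```

```text
t: 4.95
position: [0.5104, -0.0888, 0.1143]
tcp_rot: [179.8, 0.2, 92.1]
wrist_force: [-6.0, -11.1, 36.1]
finger_gap: 0.0174
t 4.95 pos [ 0.5104 -0.0888  0.1143] rpy [179.7687   0.1868  92.1428] q [-16.4045  28.1209  99.6405  -0.1314  51.96   -18.4669] gap 0.0174 F [ -5.9594 -11.1413  36.1235]
shift [ 0.006  -0.0008  0.0015] turn [0.0081 0.0065 0.005 ]
```

View pics/s3.png

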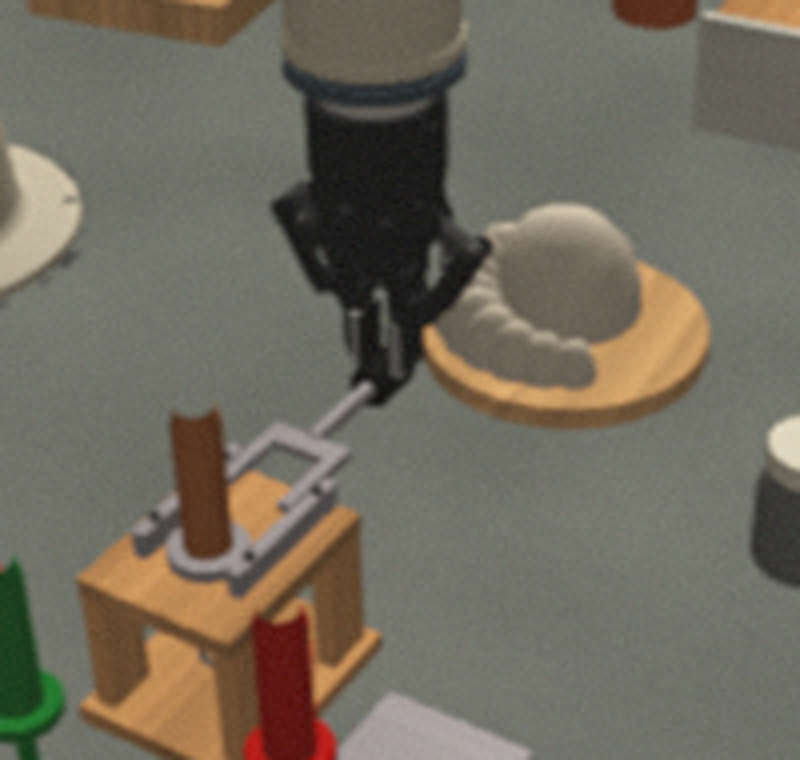

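The bolt has slid out about 49 mm with the knob; the fork is now clear of the collar and its cross-bar is at (310,440). I'll release, rise and check.

```bash
python3 -m handwheel '[[0,0,0,0,0,0,-0.2],[0,0,0,0,0,0,0.3],[0,0,0,0,0,0,1],[0,0,0,0,0,0,1],[0,0,0,0,0,0,1],[0,0,0,0,0,0,1],[0,0,-0.05,0,0,0,1],[0,0,-0.1,0,0,0,1],[0,0,-0.16,0,0,0,1],[0,0,-0.18,0,0,0,1]]'; python3 - <<'E'
from plan import *
s=cam("wrist");cv2.imwrite("pics/w4.png",s["image"][:,:,::-1])
k=[.5115,-.138,.113]
for d in(.04,.045,.05): print(d,proj(s,[k[0]-.035*d,k[1]+d,.113]))
print(proj(s,[.5155,-.256,.196]))
T=cam("top");crop(T,340,150,500,300,5,"pics/t4.png")
import pickle;pickle.dump({"w":s,"t":T},open("s4.pkl","wb"))
plan([.5155,-.255,.27],[180,0,92])
E
```

```text
t: 6.0
position: [0.5101, -0.0877, 0.2604]
tcp_rot: [179.7, 0.1, 92.1]
wrist_force: [0.7, -0.1, -0.6]
finger_gap: 0.0853
0.04 (np.float64(318.00305417523543), np.float64(190.30389046599154))
0.045 (np.float64(318.0129428777499), np.float64(185.47395562644178))
0.05 (np.float64(318.0229274901441), np.float64(180.5971755643443))
(np.float64(317.59884797586346), np.float64(386.30493601732275))
t 6.1 pos [ 0.5099 -0.0876  0.2587] rpy [179.7323   0.0889  92.1234] q [-16.366   17.5736  89.7046   0.0006  72.4398 -18.4897] gap 0.0852 F [ 0.7652 -0.2571 -0.1726]
shift [-0.2094 -0.0007 -0.0138] turn [0.0093 0.0031 0.0043]
```

View pics/w4.png

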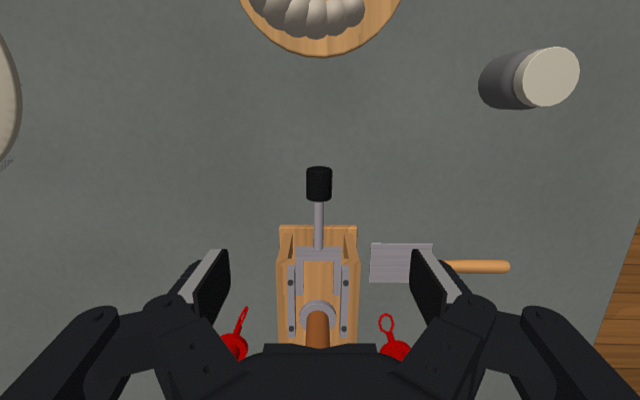

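View pics/t4.png

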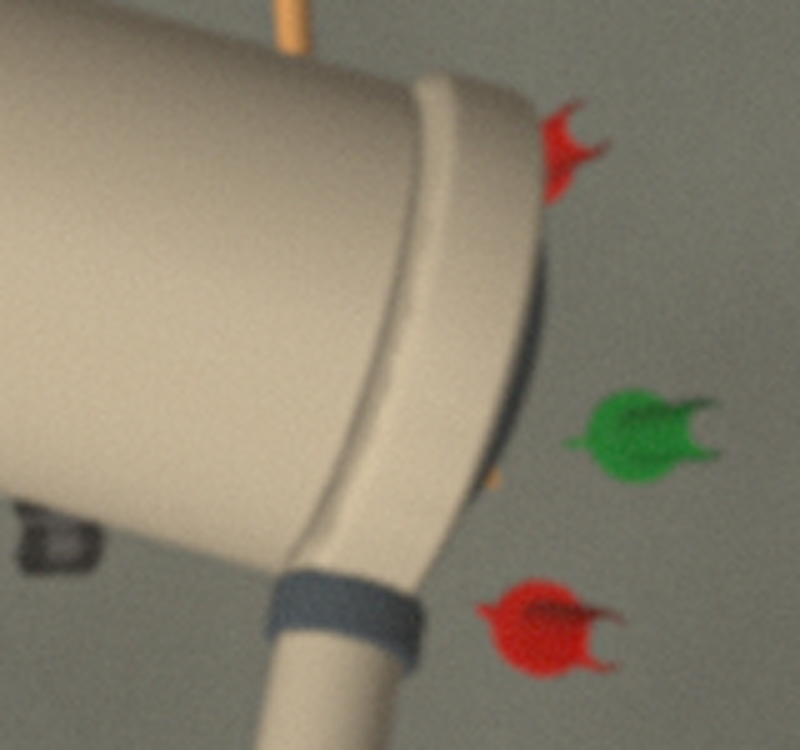

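```bash
python3 - <<'E'
from plan import *
import pickle
w=pickle.load(open("s4.pkl","rb"))["w"]
im1=cv2.imread("pics/w1.png");im4=cv2.imread("pics/w4.png")
cs=[]
for im in(im1,im4):
    g=im.max(2)[140:215,290:350]; m=(g<45).astype(np.uint8); n,l,st,c=cv2.connectedComponentsWithStats(m)
    i=1+np.argmax(st[1:,4]);print(st[i],c[i]+[290,140]);cs.append(c[i]+[290,140])
# camera offset in tool frame
R4=R.from_euler('xyz',[179.7323,.0889,92.1234],degrees=True);p4=np.array([.5099,-.0876,.2587])
off=R4.inv().apply(np.array(w["xyz"])-p4);Rc=R4.inv()*R.from_euler('xyz',w["orientation"],degrees=True)
R1=R.from_euler('xyz',[179.9053,.0387,92.3347],degrees=True);p1=np.array([.5111,-.135,.2518])
w1=dict(w);w1["xyz"]=p1+R1.apply(off);w1["orientation"]=(R1*Rc).as_euler('xyz',degrees=True)
a=atz(w1,*cs[0],.118);b=atz(w,*cs[1],.118);print(a,b,b-a)
# red tools
d=pickle.load(open("s0.pkl","rb"));T,S=d["top"],d["scene"]
tc=lambda x,y:(340+x/5,150+y/5)
print("red lower collar", tri([(T,*tc(540,628)),(S,189,266)]))
print("green", tri([(T,*tc(635,435)),(S,204,297)]))
print("red upper", tri([(T,446,182),(S,272,309)]))
E
```

```text
[ 17  26  26  37 887] [319.4555 183.7306]
[ 16  26  26  36 860] [318.5767 183.393 ]
[ 0.5119 -0.1353  0.118 ] [ 0.5103 -0.0895  0.118 ] [-0.0016  0.0458  0.    ]
red lower collar (array([ 0.4033, -0.3277,  0.0805]), [array([-0.16, -0.17]), array([-0.25, -0.02])])
green (array([ 0.4917, -0.3765,  0.0801]), [array([-0.12, -0.12]), array([-0.2 , -0.01])])
red upper (array([ 0.6224, -0.3336,  0.0824]), [array([-0.14, -0.16]), array([-0.27,  0.01])])
```

The bolt reads about 46 mm out, so the fingers slipped about 3 mm. That passes, but it isn't fully out. I'll regrip slightly lower and pull the last few millimetres.

```bash
python3 -m handwheel '[[-0.003,0,0.06,0,0,0,1],[-0.003,0,0.12,0,0,0,1],[-0.003,0,0.17,0,0,0,1],[-0.003,0,0.188,0,0,0,1],[-0.003,0,0.188,0,0,0,-1],[-0.003,0,0.188,0,0,0,-1],[-0.003,0,0.188,0,0,0,-1],[-0.003,0,0.188,0,0,0,-1],[-0.003,0,0.188,0,0,0,-1],[-0.003,0,0.188,0,0,0,-1]]'; python3 -m handwheel '[[0.003,0,0,0,0,0,-1],[0.006,0,0,0,0,0,-1],[0.007,0,0,0,0,0,-1]]'
```

```text
t: 7.1
position: [0.5101, -0.0899, 0.1071]
tcp_rot: [179.8, 0.1, 92.1]
wrist_force: [2.6, 1.3, 8.4]
finger_gap: 0.0231
t: 7.4
position: [0.5103, -0.0889, 0.1071]
tcp_rot: [179.8, 0.5, 92.2]
wrist_force: [-5.4, -55.6, -3.2]
finger_gap: 0.0231
```

The pull force rose to 55 N with only 1 mm of motion, so the bolt is at its stop. Now I'll release, rise and go over the handle.

```bash
python3 -m handwheel '[[-0.006,0,0,0,0,0,-1],[-0.006,0,0,0,0,0,0.2],[-0.006,0,0,0,0,0,1],[-0.006,0,0,0,0,0,1],[-0.006,0,0,0,0,0,1],[-0.006,0,-0.06,0,0,0,1],[-0.006,0,-0.12,0,0,0,1],[-0.006,0,-0.18,0,0,0,1],[-0.006,0,-0.22,0,0,0,1],[-0.006,0,-0.22,0,0,0,1]]'; python3 - <<'E'
from plan import *
plan([.5155,-.2555,.28],[180,0,92])
E
```

```text
t: 8.4
position: [0.5106, -0.0892, 0.2862]
tcp_rot: [179.6, 0.1, 92.1]
wrist_force: [0.4, -0.3, -0.4]
finger_gap: 0.0852
t 8.4 pos [ 0.5106 -0.0892  0.2862] rpy [179.5946   0.1341  92.1412] q [-16.5113  16.1129  87.27     0.0027  76.1901 -18.6536] gap 0.0852 F [ 0.4331 -0.3156 -0.4188]
shift [-0.208  -0.0016  0.0082] turn [0.0142 0.0047 0.0049]
```

```bash
python3 -m handwheel '[[-0.06,0,0,0.014,0.005,0.005,1],[-0.12,-0.001,0,0.014,0.005,0.005,1],[-0.18,-0.0015,0,0.014,0.005,0.005,1],[-0.206,-0.0015,0,0.014,0.005,0.005,1],[-0.206,-0.0015,0,0.014,0.005,0.005,1],[-0.206,-0.0015,0,0.014,0.005,0.005,1]]'; python3 - <<'E'
from plan import *
plan([.5155,-.2545,.156],[180,0,92])
s=cam("wrist");cv2.imwrite("pics/w5.png",s["image"][:,:,::-1])
s=cam("scene");crop(s,150,90,350,240,4,"pics/s5.png")
E
```

```text
t: 9.0
position: [0.5132, -0.2533, 0.2809]
tcp_rot: [-179.5, -0.2, 91.9]
wrist_force: [-0.4, 0.3, 0.3]
finger_gap: 0.0854
t 9.0 pos [ 0.5132 -0.2533  0.2809] rpy [-179.5339   -0.204    91.9323] q [-32.1941  21.472   79.8432  -0.0943  79.185  -34.1092] gap 0.0854 F [-0.4081  0.2586  0.2937]
shift [-0.0021  0.0041  0.156 ] turn [-0.0163 -0.0071 -0.0023]
```

View pics/w5.png

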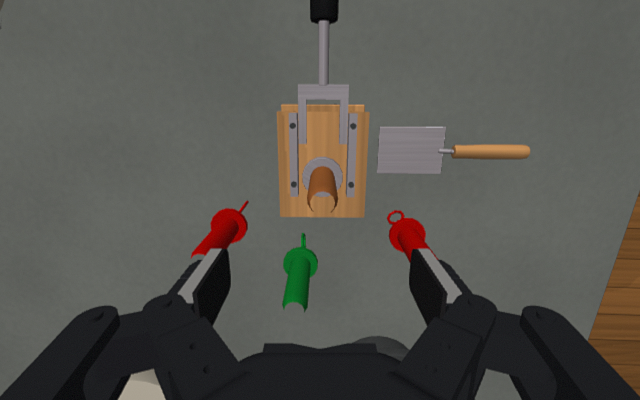

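View pics/s5.png

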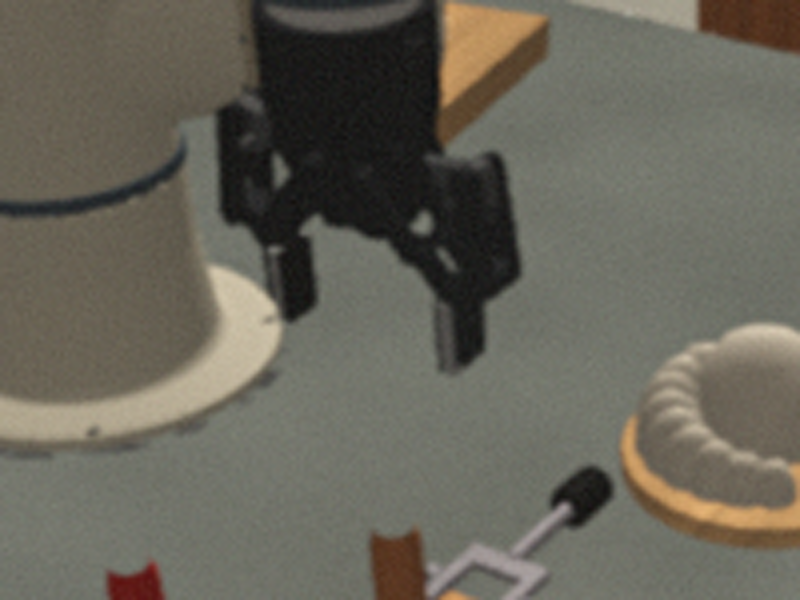

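```bash
python3 - <<'E'
from plan import *
s=cam("wrist")
print(proj(s,[.5155,-.2545,.196]),proj(s,[.5155,-.2545,.108]))
print("top",atz(s,322,207,.196)); print("collar",atz(s,322.5,178,.108))
print("knob",atz(s,323.5,5,.115))
S=cam("scene");p=state()["position"]
for dx in(-.05,.05):print(proj(S,p+[dx,0,-.004]))
E
```

```text
(np.float64(322.4098750047789), np.float64(202.62594804204784)) (np.float64(322.2748057948942), np.float64(176.96230922056617))
top [ 0.5153 -0.2582  0.196 ]
collar [ 0.5158 -0.2556  0.108 ]
knob [ 0.5103 -0.0941  0.115 ]
(np.float64(224.617105019696), np.float64(176.77746141680487))
(np.float64(266.7287995684841), np.float64(192.0862220004023))
```

Wrist view: handle top at (322,207), collar at (322.5,178), giving a handle axis at (0.5155, -0.2565), which agrees with the earlier estimate. I'll descend and grip.

```bash
python3 -m handwheel '[[-0.005,0.004,0.02,-0.016,-0.007,-0.002,1],[-0.005,0.004,0.06,-0.016,-0.007,-0.002,1],[-0.005,0.004,0.1,-0.016,-0.007,-0.002,1],[-0.005,0.004,0.135,-0.016,-0.007,-0.002,1],[-0.005,0.004,0.156,-0.016,-0.007,-0.002,1],[-0.005,0.004,0.156,-0.016,-0.007,-0.002,1],[-0.005,0.004,0.156,-0.016,-0.007,-0.002,1]]'; python3 - <<'E'
from plan import *
plan([.5155,-.2565,.156],[180,0,92])
E
```

```text
t: 9.9
position: [0.5164, -0.2568, 0.1574]
tcp_rot: [179.9, 0.1, 92.1]
wrist_force: [0.8, -0.0, 1.3]
finger_gap: 0.0852
t 9.9 pos [ 0.5164 -0.2568  0.1574] rpy [179.9319   0.0637  92.0738] q [-32.3674  28.7306  88.833   -0.0158  62.3442 -34.4339] gap 0.0852 F [ 0.7689 -0.033   1.3375]
shift [ 0.0004 -0.0011  0.0018] turn [0.0024 0.0022 0.0026]
```

```bash
python3 -m handwheel '[[0,-0.001,0.002,0,0,0,0.4],[0,-0.001,0.002,0,0,0,-0.2],[0,-0.001,0.002,0,0,0,-1],[0,-0.001,0.002,0,0,0,-1],[0,-0.001,0.002,0,0,0,-1],[0,-0.001,0.002,0,0,0,-1],[0,-0.001,0.002,0,0,0,-1],[0,-0.001,0.002,0,0,0,-1],[0,-0.001,0.002,0,0,0,-1],[0,-0.001,0.002,0,0,0,-1]]'; python3 -m handwheel '[[0,0,-0.005,0,0,0,-1],[0,0,-0.01,0,0,0,-1],[0,0,-0.015,0,0,0,-1],[0,0,-0.02,0,0,0,-1],[0,0,-0.025,0,0,0,-1]]';  python3 - <<'E'
from plan import *
plan([.5155,-.2565,.33],[180,0,92])
s=cam("scene");crop(s,170,110,370,260,4,"pics/s6.png")
E
```

```text
t: 10.9
position: [0.5153, -0.2574, 0.1558]
tcp_rot: [179.9, 0.1, 92.0]
wrist_force: [-2.4, 0.6, 7.4]
finger_gap: 0.024
t: 11.4
position: [0.5152, -0.2573, 0.1756]
tcp_rot: [179.9, 0.1, 92.0]
wrist_force: [0.1, 0.4, -2.0]
finger_gap: 0.0243
t 11.4 pos [ 0.5152 -0.2573  0.1756] rpy [179.9393   0.0602  92.0328] q [-32.4633  27.4271  87.816   -0.0169  64.6728 -34.489 ] gap 0.0243 F [ 0.0899  0.3708 -1.9778]
shift [ 0.0007  0.0006 -0.1929] turn [0.0021 0.0021 0.0011]
```

View pics/s6.png

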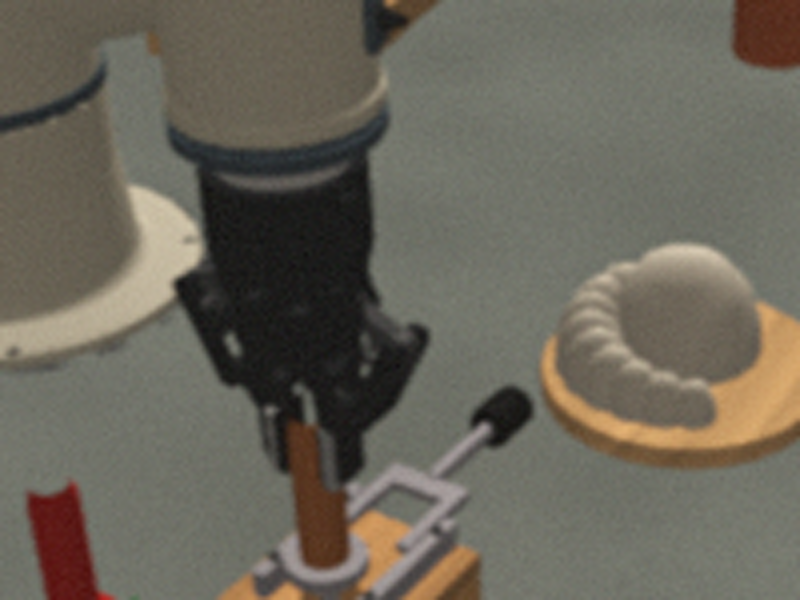

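The scraper is rising with the gripper, with the ferrule showing under the collar at (322,570) and a load of about 2 N. I'll continue straight up.

```bash
python3 -m handwheel '[[0,0,-0.02,0,0,0,-1],[0,0,-0.04,0,0,0,-1],[0,0,-0.06,0,0,0,-1],[0,0,-0.08,0,0,0,-1],[0,0,-0.1,0,0,0,-1],[0,0,-0.13,0,0,0,-1],[0,0,-0.16,0,0,0,-1],[0,0,-0.19,0,0,0,-1],[0,0,-0.2,0,0,0,-1],[0,0,-0.2,0,0,0,-1]]';  python3 - <<'E'
from plan import *
plan([.55,0.05,.36],[180,0,100])
s=cam("scene");crop(s,170,60,370,210,4,"pics/s7.png")
E
```

```text
t: 12.45
position: [0.5154, -0.2573, 0.3359]
tcp_rot: [179.9, 0.1, 92.0]
wrist_force: [-0.0, -0.4, -2.0]
finger_gap: 0.0243
t 12.45 pos [ 0.5154 -0.2573  0.3359] rpy [179.8628   0.1134  92.0344] q [-32.4584  19.2259  74.7274  -0.0158  85.8694 -34.4919] gap 0.0243 F [-0.0044 -0.4166 -1.9857]
shift [ 0.3823  0.057  -0.0308] turn [ 0.0045  0.0043 -0.278 ]
```

View pics/s7.png

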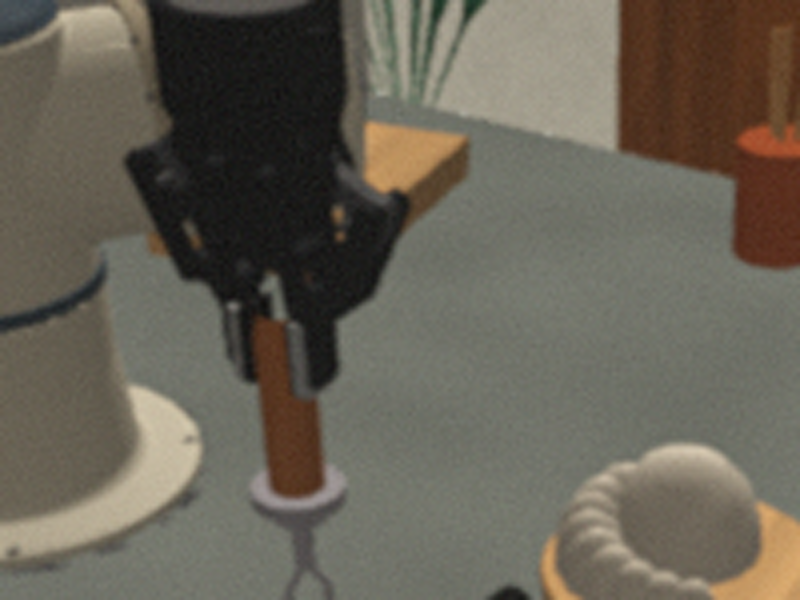

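The scraper is clear of the stand, loop showing under the collar at (305,575). Next I'll plan the working pose, tilted about 42° inward along the arm plane.

```bash
python3 - <<'E'
from plan import *
Rf=R.from_euler('xyz',[-138,0,100.5],degrees=True);d=Rf.apply([0,0,1]);print(d)
tip=np.array([.4885,.152,.145]);print("tcp",tip-.134*d)
plan([.56,.1,.36],[-158,0,98])
E
```

```text
[-0.6579 -0.1219 -0.7431]
tcp [0.5767 0.1683 0.2446]
t 12.5 pos [ 0.515  -0.257   0.3347] rpy [179.9506   0.0525  92.0339] q [-32.4579  19.281   74.8241  -0.0154  85.8243 -34.4907] gap 0.024 F [-0.458   0.3371 -1.7244]
shift [ 0.444   0.0721 -0.032 ] turn [ 0.7689 -0.0381 -0.2061]
```

```bash
python3 -m handwheel '[[0.03,0,-0.03,0,0,0,-1],[0.07,0.01,-0.03,0.08,0,-0.02,-1],[0.12,0.02,-0.03,0.16,0,-0.05,-1],[0.17,0.03,-0.03,0.24,-0.01,-0.08,-1],[0.22,0.04,-0.03,0.32,-0.015,-0.1,-1],[0.27,0.05,-0.03,0.42,-0.02,-0.13,-1],[0.32,0.06,-0.03,0.52,-0.025,-0.16,-1],[0.37,0.065,-0.03,0.62,-0.03,-0.19,-1],[0.42,0.07,-0.03,0.72,-0.035,-0.2,-1],[0.444,0.072,-0.032,0.77,-0.038,-0.206,-1]]';  python3 - <<'E'
from plan import *
plan([.5767,.1683,.30],[-138,0,100.5])
S=cam("scene");cv2.imwrite("pics/s8.png",S["image"][:,:,::-1])
E
```

```text
t: 13.5
position: [0.5596, 0.1031, 0.3581]
tcp_rot: [-157.7, -0.0, 98.2]
wrist_force: [-0.6, 0.2, -2.7]
finger_gap: 0.0242
t 13.5 pos [0.5596 0.1031 0.3581] rpy [-157.6615   -0.0349   98.1533] q [  5.1022  30.779   56.0853  -1.248  115.442   -3.372 ] gap 0.0242 F [-0.6302  0.1902 -2.6788]
shift [0.0776 0.0578 0.0548] turn [ 0.6862 -0.0449 -0.069 ]
```

View pics/s8.png

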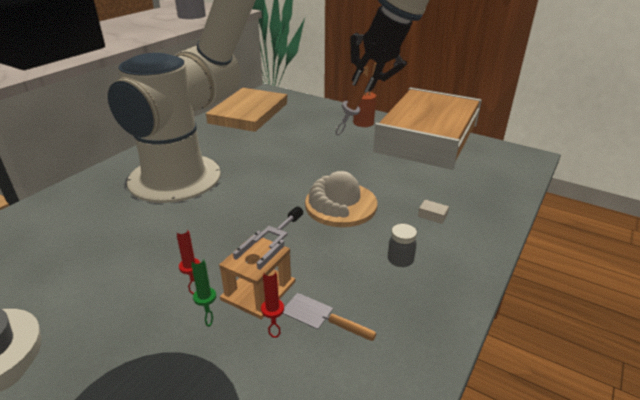

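The scraper is carried, tilted with loop down at (345,122). The stand is empty with the bolt out (knob at (295,213)) and the bystanders are in place. I'll finish the tilt while still high.

```bash
python3 -m handwheel '[[0.02,0.01,0.01,0.1,-0.007,-0.01,-1],[0.04,0.02,0.02,0.25,-0.015,-0.02,-1],[0.06,0.03,0.03,0.4,-0.03,-0.04,-1],[0.0776,0.045,0.04,0.5,-0.035,-0.05,-1],[0.0776,0.0578,0.0548,0.6,-0.04,-0.06,-1],[0.0776,0.0578,0.0548,0.686,-0.045,-0.069,-1],[0.0776,0.0578,0.0548,0.686,-0.045,-0.069,-1],[0.0776,0.0578,0.0548,0.686,-0.045,-0.069,-1]]';  python3 - <<'E'
from plan import *
plan([.5767,.1683,.2446],[-138,0,100.5])
S=cam("scene");crop(S,280,60,440,230,4,"pics/s9.png")
T=cam("top");crop(T,180,130,340,290,4,"pics/t9.png")
import pickle;pickle.dump((S,T,state()),open("s9.pkl","wb"))
st=state();d=R.from_euler('xyz',st["tcp_rot"],degrees=True).apply([0,0,1]);tip=st["position"]+.134*d;print(tip,proj(S,tip),proj(T,tip))
E
```

```text
t: 14.35
position: [0.5776, 0.1649, 0.3016]
tcp_rot: [-138.3, 0.1, 100.3]
wrist_force: [0.2, 0.4, -0.6]
finger_gap: 0.0237
t 14.35 pos [0.5776 0.1649 0.3016] rpy [-138.3274    0.0581  100.3235] q [ 10.2823  47.0108  41.5072  -0.097  133.1545  -0.0585] gap 0.0237 F [ 0.182   0.42   -0.5819]
shift [0.0044 0.0471 0.0534] turn [ 0.0114 -0.0026 -0.0059]
[0.4901 0.1489 0.2027] (np.float64(341.02478430943745), np.float64(136.77913057727966)) (np.float64(230.73366335187706), np.float64(235.86400506976594))
```

View pics/s9.png

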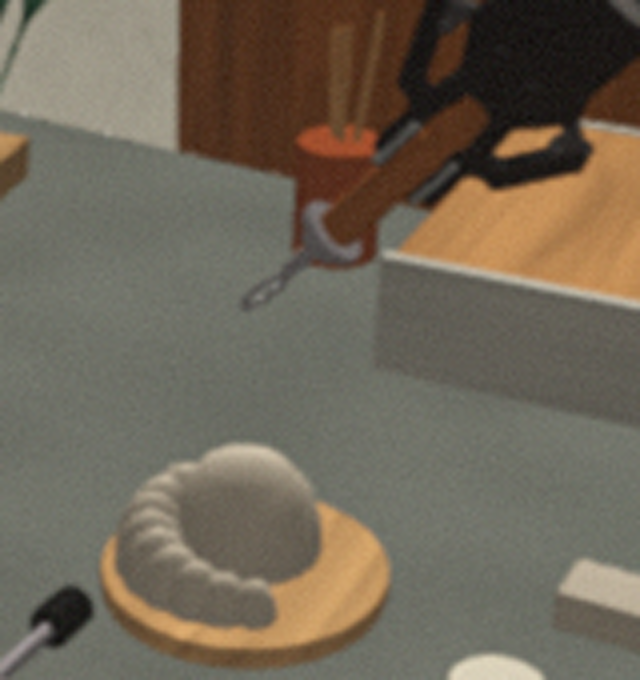

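View pics/t9.png

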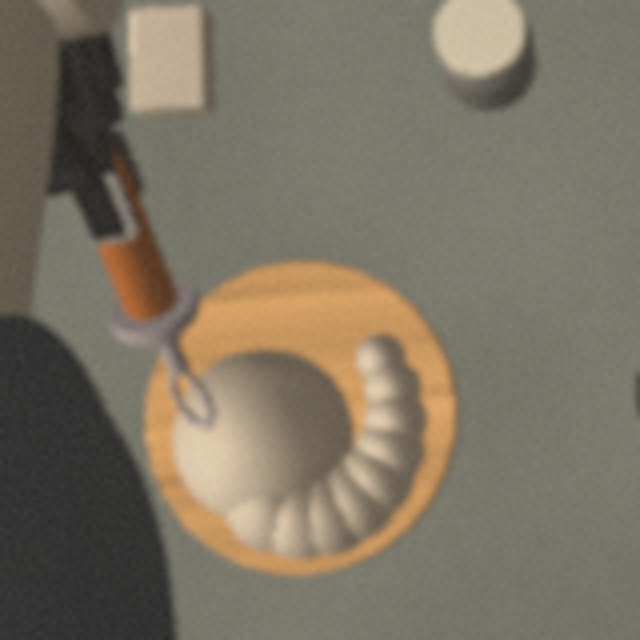

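The measured tip is at (341.8,135.8) in scene and (230.8,235.2) in top, within 1 px of the predicted (0.490, 0.149, 0.203). I'll descend slowly, about 62 mm.

```bash
python3 -m handwheel '[[0.001,0.006,0.007,0,0,0,-1],[0.002,0.013,0.015,0,0,0,-1],[0.003,0.02,0.023,0,0,0,-1],[0.004,0.027,0.031,0,0,0,-1],[0.004,0.034,0.039,0,0,0,-1],[0.004,0.04,0.046,0,0,0,-1],[0.004,0.045,0.052,0,0,0,-1],[0.004,0.05,0.058,0,0,0,-1],[0.004,0.05,0.058,0,0,0,-1],[0.004,0.05,0.058,0,0,0,-1]]'; python3 -m handwheel '[[0,0,0,0,0,0,-1],[0,0,0,0,0,0,-1],[0,0,0,0,0,0,-1],[0,0,0,0,0,0,-1],[0,0,0,0,0,0,-1]]';  python3 - <<'E'
from plan import *
S=cam("scene");cv2.imwrite("pics/s10.png",S["image"][:,:,::-1]);crop(S,280,80,440,230,4,"pics/s10c.png")
T=cam("top");crop(T,180,130,420,290,3,"pics/t10.png")
plan([.5767,.1683,.2396],[-138,0,100.5])
st=state();d=R.from_euler('xyz',st["tcp_rot"],degrees=True).apply([0,0,1]);tip=st["position"]+.134*d;print(tip,proj(S,tip),proj(T,tip),np.degrees(np.arccos(-d[2])),st["qd"])
E
```

```text
t: 15.45
position: [0.576, 0.168, 0.2414]
tcp_rot: [-138.3, 0.1, 100.3]
wrist_force: [-0.1, 0.4, -1.8]
finger_gap: 0.0243
t: 15.95
position: [0.576, 0.168, 0.2414]
tcp_rot: [-138.3, 0.1, 100.3]
wrist_force: [0.3, 0.3, -2.2]
finger_gap: 0.0242
t 16.05 pos [0.576  0.168  0.2413] rpy [-138.3239    0.056   100.3466] q [ 10.5203  49.0813  46.0991   0.0917 126.4956   0.2215] gap 0.0242 F [-0.3855 -0.1288 -2.2823]
shift [0.0002 0.0021 0.001 ] turn [ 0.0113 -0.0021 -0.0053]
[0.4884 0.1519 0.1413] (np.float64(340.36486046093785), np.float64(157.24227082286683)) (np.float64(236.37039886309765), np.float64(237.72449329892228)) 41.6761006694453 [-0.1052 -0.0043 -0.0857  0.0057 -0.0068  0.0294]
```

View pics/s10c.png

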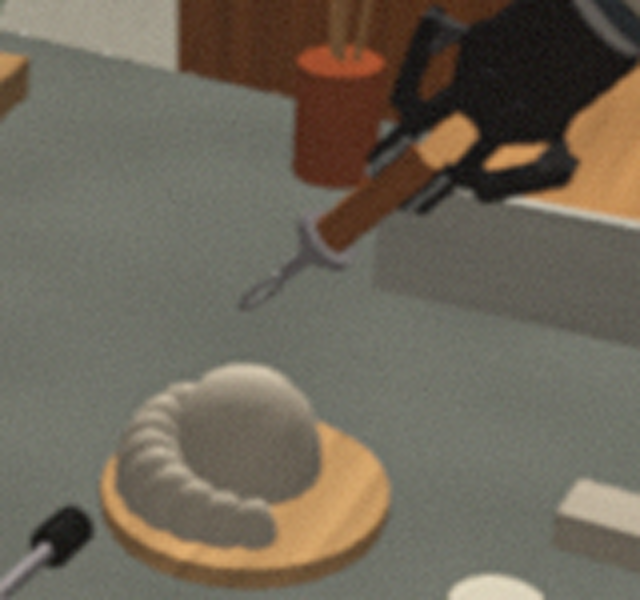

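View pics/t10.png

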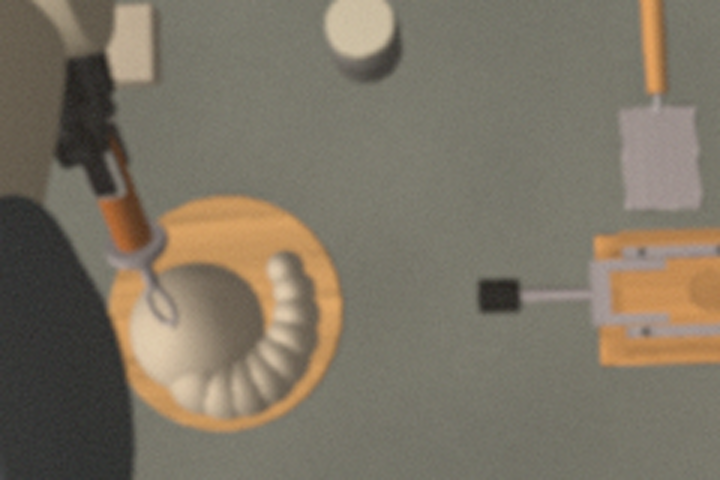

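View pics/s10.png

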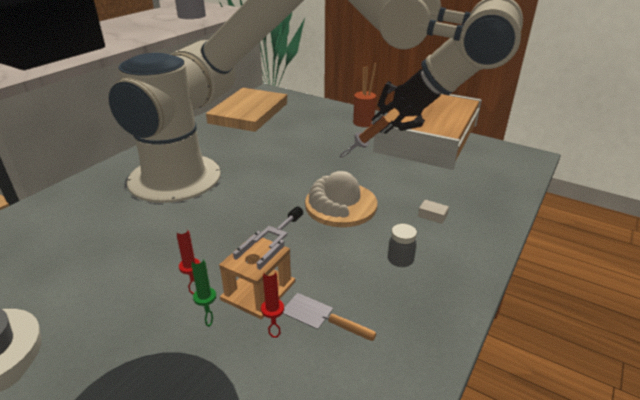

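The tip is seen at (340.7,156) in scene and (236,238) in top, within about 1 px of the prediction. That puts it at about (0.488, 0.152, 0.141), 51 mm above the crown, at a 41.7° slant. The bolt is out, the bystanders haven't moved and the arm is still, so I'm handing in.

```bash
python3 - <<'E'
from station import *
print(job_done()); s=state(); print(s["t"],s["position"],s["finger_gap"])
E
```

```text
the job is handed in; nothing more can be done
None
the job is handed in; nothing more can be done
```

The job is handed in: I pulled the bolt out, drew the scraper from the stand by its handle and left it held still over the cast. `job_done()` gives no verdict, and the state could not be read afterwards.

- **Bolt:** the first pull slipped about 3 mm, leaving the bolt at roughly 46 mm by the wrist camera. I gripped the knob again and pulled until the force reached 55 N with almost no motion, which I took as the stop. That suggests the 46 mm reading was a few millimetres low.
- **Scraper:** it is held at about a 42° slant, loop end down. The tip is about 51 mm above the crown and sideways within a few millimetres of it. Predicted and seen tip positions agreed to about 1 pixel in both the scene and top views.
- **Last checks at 16 s:** the arm was still, the finger opening was a steady 24 mm and the load about 2 N. The pictures showed the cast untouched and the jar, spatula and plaster block where they started.
- **Disagreements:** the finger opening read 17–23 mm on the 26 mm knob and 24 mm on the 26 mm handle. The first knob grip also pushed the tool up with as much as 36 N, so it was probably gripped above its centre; the second grip was lower.

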